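# Stack the bead cases on the taped spot, largest first

## Robot

A 6-joint arm with a two-finger parallel gripper is mounted at the origin on a cart in front of the work surface, level with it; the furniture and walls round the work are solid. World frame = base frame: x ahead of the robot, y to its left, z up, the work surface at z = 0. Lengths are in m, angles in degrees, forces in N, time in s.
With the tool pointing down it reaches from about 0.35 to 0.775 m from the base axis. Payload 7.3 kg.
Tool frame: the origin (TCP) lies at the centre of the arm's flange, where the gripper is bolted on; the fingertips stand 178 mm ahead of it and the grasp point (between the pads) lies 159 mm ahead of it; z points along the fingers, y is the line along which they close (so a half turn about z gives the same grasp; the last joint's range is limited). The gripper opens to 92 mm and grips with 3 to 60 N. Pads are 19 mm wide; open, the fingers measure 130 mm over their backs; the gripper's body (75 mm by 190 mm) begins 47 mm behind the grasp point.
Start: joints at [-81.131, 19.595, 87.324, -0, 73.075, -8.365], TCP at [0.156, -0.501, 0.405] pointing down, gripper open.
Joint ranges: [-145.02, 145.02], [-44.19, 115.74], [2.07, 154.8], [-57.11, 237.11], [16.16, 152.29], [-177.93, 177.93]. Speed limits (degrees/s): [147.25, 147.25, 180, 180, 180, 180].

## Interface

Orientations are given as [roll, pitch, yaw] about the fixed x, y, z axes, in that order (R = Rz(yaw) Ry(pitch) Rx(roll)).
In Python, from rig import telemetry, eyes, ctrl gives the robot as it stands. The module is installed in compiled form; this text tells all that it offers.
- The arm moves only by the shell command python3 -m creep 'ROWS' [OPENING] [FORCE]. ROWS is JSON, a list of rows, each a list of 6 numbers: the shift along the tool's x, y, z in m, then the turn, a rotation vector about the tool's x, y, z in rad. In form: [[x, y, z, ax, ay, az], ...]. A call has 1 to 10 rows; each row shifts and turns the commanded pose from where the row before left it, along the tool's axes as they then stand; what a row does not reach is not made up. A row lasts 1/12 s, in which the tool goes at most 41.7 mm and 7.16 degrees, less where a joint would pass 70% of its speed; a pose out of reach is approached as far as the arm can. A call with a gripper value outside its range is refused whole. OPENING is the finger opening in m, from 0 to 0.0918, set as the call begins (- or left out, the last holds). The fingers move at their own pace and stop on an object; FORCE is the grip in N (left out, the last holds). Time passes only in rows, so rows that do not move let the fingers close. It gives the time, the measured TCP pose, the force, the opening and the grip force at its end, in the units of the state.
- telemetry.sense(): the state, without advancing time (a new reading comes with each control period).
- eyes.snapshot(name): name is "scene" or "top" or "wrist"; returns the picture (384x512x3 uint8, red, green, blue); there is no depth.
- eyes.calibration(name): a dict with "fx", "fy", "cx", "cy" (pixels), "k1" (the pictures are not rectified: a ray, as slopes to the right and down, at radius r is drawn at 1 + k1 r^2 times it, then the intrinsics apply), "view" (4x4, takes a point from world to camera coordinates); the wrist camera has in their place "T_tool_cam" (4x4, takes a point from camera to tool coordinates, whose origin is the TCP and whose axes are the flange's). Camera axes: x right, y down, z forward; pixel columns grow to the right and rows downward; lengths in m; the calibration is good to about 2 mm. A picture is of the moment at which its call begins: read the wrist's pose just before it. calibration takes no time and is no camera call.
- ctrl.sign_off(): hands the job in; it is judged then, once.
The state is a dict: "time_s": time; "q": joint angles; "joint_vel": joint speeds; "joint_torque": joint torques, N m; "position": TCP position; "orientation": TCP orientation; "ft_force": force on the tool from outside, world axes, zero at the start; "wrist_torque": the same for the moment, N m; "opening": opening from 0.0 (shut) to 1.0 (fully open); "finger_force": force on a finger pad.
Only numpy, scipy, OpenCV 4.12 (cv2) and the standard library are available. Lean on these libraries where they do the work, as an engineer would, in place of code of your own. Each camera call takes 0.05 s, during which the arm holds its last target. There are 200 camera calls.

## Task

Draw the big blue-lidded case forward into the yellow tape corners, square to them. Then turn the upside-down orange-lidded case lid up and set it on the blue one, and last set the small white-lidded case on the orange one: all lids up, long sides running the same way, no case overhanging the one below. Set the cases down, do not drop them, and leave the three jars where they stand.

Things in the scene. Friction and masses are not known exactly. Their poses are not given: they have to be found in the camera images.
- large_case: largest of three closed bead cases: plain box 140 x 96 x 30 mm (long side along its x), about 0.45 kg (varies), flat blue lid, dark base on slick glides (friction on the bench about 0.06, a fingertip grips the lid several times better). Lies lid up at the back left, too wide to grip: press both spread fingertips on the lid with 10 to 15 N and drag. Origin: centre of its underside; z up to the lid.
- medium_case: middle case: plain box 100 x 60 x 40 mm (long side along its x), about 0.28 kg (varies), dark base with four small rubber feet, orange lid 14 mm deep. Starts UPSIDE DOWN on the bench: lid below, feet upward. It stands stably on an end face too. It can be gripped across its 60 mm width. Origin: centre of its underside (feet side); z from underside to lid, so z points down at the start.
- small_case: smallest case: plain box 66 x 42 x 28 mm (long side along its x), about 0.12 kg (varies), dark base, white lid. Lies flat, lid up. Origin: centre of its underside; z from underside to lid.
- tape_spot: place for the stack: four yellow tape corners stuck flat on the bench (no height) that frame a rectangle of 148 x 104 mm, long side along its x. Origin: its centre, at bench height.
- carry_case: obstacle, fixed: grey machine case of about 200 (x) x 170 (y) mm, about 160 mm high with its raised handle, between the large case and the jar carousel. Origin: centre of its underside.
- carousel: obstacle, fixed: round wire carousel of jars at the back, about 220 mm across and 350 mm high; keep wrist and gripper clear of it. Origin: centre of its foot.
- jar_grey: bystander: lidded jar of grey powder, white lid, 58 mm across, 61 mm high, loose. Origin: centre of its underside.
- jar_red: bystander: lidded jar of red glass grains, black lid, 49 mm across, 56 mm high, loose. Origin: centre of its underside.
- jar_blue: bystander: lidded jar of blue glass grains, white lid, 54 mm across, 68 mm high, loose. Origin: centre of its underside.
- medium_case_foot0 (a point): corner of the underside of medium_case, at its +x +y corner
- medium_case_foot1 (a point): corner of the underside of medium_case, at its -x +y corner
- medium_case_foot2 (a point): corner of the underside of medium_case, at its -x -y corner
- medium_case_foot3 (a point): corner of the underside of medium_case, at its +x -y corner
- small_case_foot0 (a point): corner of the underside of small_case, at its +x +y corner
- small_case_foot1 (a point): corner of the underside of small_case, at its -x +y corner
- small_case_foot2 (a point): corner of the underside of small_case, at its -x -y corner
- small_case_foot3 (a point): corner of the underside of small_case, at its +x -y corner
There are look-alikes about, which are no part of the job. What is shaped like the small_case but red is not meant.

How it is judged:
By the outcome, as a careful person would: the job done as asked, in the order asked, and still so for the second after the job is handed in, with the robot touching nothing.
It also fails if it takes over 72 s, if anything falls off the work surface, if the arm or the gripper's body presses on something with over 40 N, if the wrist force passes 120 N, or if a joint passes its speed limit or range.

## Working session

There is one attempt and no reset: what is moved stays moved. The work goes in short steps, Python scripts to look and compute and a shell command to move; the robot and the scene stay as the last step left them, time stands still between calls to the robot, and variables do not carry over. Pictures are saved under pics/ and viewed, at most 11 in all, crops included, and the job is handed in when it is done.

```bash
mkdir -p pics; python3 - <<'E'
from rig import telemetry, eyes
import cv2,json
s=telemetry.sense();print(s)
a=eyes.snapshot("scene");b=eyes.snapshot("top")
import numpy as np
cv2.imwrite("pics/scene.png",a[:,:,::-1]);cv2.imwrite("pics/top.png",b[:,:,::-1])
for n in("scene","top","wrist"):
  print(n,eyes.calibration(n))
E
```

```text
{'time_s': 0.0, 'q': array([-8.11303866e+01,  1.96357781e+01,  8.73771303e+01, -3.19224541e-04,
        7.30766011e+01, -8.36364196e+00]), 'joint_vel': array([ 0.01869577,  0.02569831,  0.06916901, -0.03529578, -0.01006224,
       -0.02721441]), 'joint_torque': array([ 2.22794872e-03, -4.31242740e+01, -2.44216043e+01,  7.19704223e-02,
        5.60383976e-02, -1.19293009e-04]), 'position': array([ 0.15554964, -0.50127822,  0.40405134]), 'orientation': array([-1.79911398e+02, -1.27176099e-02,  1.72333386e+01]), 'ft_force': array([ 0.96168342,  0.23969909, -0.03562563]), 'wrist_torque': array([-0.01804964,  0.00346457,  0.01702654]), 'finger_force': 0.0, 'opening': 0.9986463702445147}
scene {'fx': 416.3240451792858, 'fy': 416.3240451792858, 'cx': 260.5380416821522, 'cy': 191.7921564348475, 'k1': -0.024826032772231492, 'view': array([[ 0.99977517, -0.01776972, -0.01156893, -0.53152276],
       [-0.01911007, -0.51871428, -0.85473405,  0.01808912],
       [ 0.00918742,  0.85476297, -0.51893724,  1.3843575 ],
       [ 0.        ,  0.        ,  0.        ,  1.        ]])}
top {'fx': 440.1905
[... 160 characters left out ...]
00684238, -0.06277371],
       [-0.99749054, -0.01055046, -0.07000936,  0.52118952],
       [ 0.07007635, -0.0061184 , -0.99752287,  1.11195931],
       [ 0.        ,  0.        ,  0.        ,  1.        ]])}
wrist {'fx': 296.5756924626362, 'fy': 296.5756924626362, 'cx': 259.22639329591294, 'cy': 192.5771604412759, 'k1': 0.026407290601100926, 'T_tool_cam': array([[ 3.44459288e-04, -9.57954742e-01, -2.86919141e-01,
         7.67490965e-02],
       [ 9.99998880e-01,  7.47908947e-04, -1.29654654e-03,
        -1.85628722e-03],
       [ 1.45662230e-03, -2.86918373e-01,  9.57953927e-01,
         2.12872969e-02],
       [ 0.00000000e+00,  0.00000000e+00,  0.00000000e+00,
         1.00000000e+00]])}
```

View pics/scene.png

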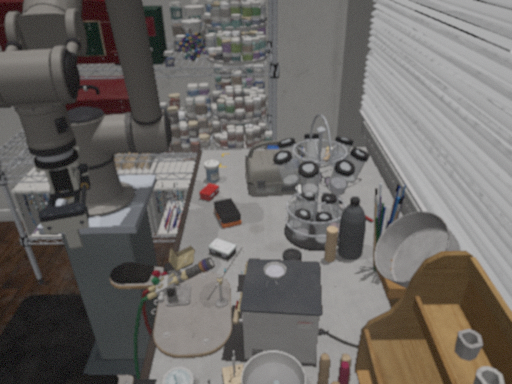

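View pics/top.png

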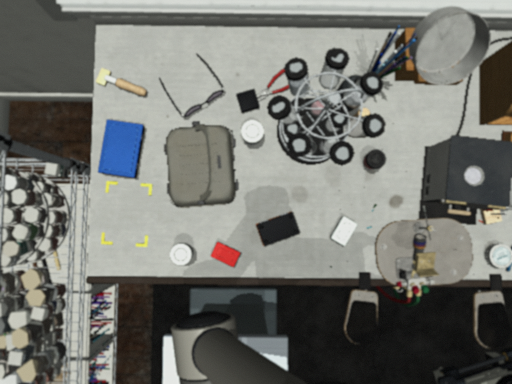

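The top view shows these (pixels are top view):
- **Large case:** blue, at (122,149).
- **Tape corners:** around (128,213).
- **Carry case:** at (201,165).
- **Medium case:** dark and upside down, at (278,228).
- **Small case candidates:** white at (344,230) and red at (225,254). The red one is the look-alike, so I choose the white.
- **Jars:** (252,131), (181,254) and (374,159).

I'll segment these and take one close crop.

```bash
cat > h.py <<'E'
import numpy as np,cv2
from rig import telemetry,eyes
from scipy.spatial.transform import Rotation as R
def Ttool(s):
    T=np.eye(4);T[:3,:3]=R.from_euler('xyz',s['orientation'],degrees=True).as_matrix();T[:3,3]=s['position'];return T
def cam(n,s=None):
    c=eyes.calibration(n)
    Twc=np.linalg.inv(c['view']) if 'view' in c else Ttool(s)@c['T_tool_cam']
    return c,Twc
def ray(c,T,uv):
    uv=np.atleast_2d(np.float64(uv));d=np.stack([(uv[:,0]-c['cx'])/c['fx'],(uv[:,1]-c['cy'])/c['fy']],1);x=d.copy()
    for _ in range(8): x=d/(1+c['k1']*(x**2).sum(1,keepdims=True))
    return T[:3,3],np.c_[x,np.ones(len(x))]@T[:3,:3].T
def at(c,T,uv,z):
    o,r=ray(c,T,uv);return o+r*((z-o[2])/r[:,2])[:,None]
def proj(c,T,p):
    p=(np.atleast_2d(p)-T[:3,3])@T[:3,:3];x=p[:,:2]/p[:,2:];x=x*(1+c['k1']*(x**2).sum(1,keepdims=True))
    return x*c['fx']+[c['cx'],c['cy']]
def tri(a,b): # rays (o,d) pairs -> point,gap
    (o1,d1),(o2,d2)=a,b;out=[]
    for u,v in zip(d1,d2):
        A=np.c_[u,-v];t=np.linalg.lstsq(A,o2-o1,rcond=None)[0];p=o1+u*t[0];q=o2+v*t[1];out.append(np.r_[(p+q)/2,np.linalg.norm(p-q)])
    return np.array(out)
def rects(img,kind,roi=None,amin=60):
    h=cv2.cvtColor(img,cv2.COLOR_RGB2HSV)
    lo,hi={'blue':((100,110,50),(130,255,255)),'yellow':((22,100,130),(36,255,255)),'white':((0,0,185),(180,40,255)),'dark':((0,0,0),(180,255,50)),'orange':((3,120,80),(18,255,255))}[kind]
    m=cv2.inRange(h,lo,hi)
    if roi: z=np.zeros_like(m);x0,y0,x1,y1=roi;z[y0:y1,x0:x1]=255;m&=z
    return [(cv2.minAreaRect(k),cv2.contourArea(k)) for k in cv2.findContours(m,0,2)[0] if cv2.contourArea(k)>amin],m
E
python3 - <<'E'
from h import *
b=cv2.imread('pics/top.png')[:,:,::-1].copy();c,T=cam('top')
print(T[:3,3])
for k,roi,z,am in(('blue',(95,110,150,185),.03,200),('yellow',(95,175,160,255),0,8),('dark',(250,205,305,250),.04,200),('white',(325,205,365,250),.028,100),('white',(160,235,200,270),.06,50),('white',(235,115,270,150),.06,50)):
  for r,a in rects(b,k,roi,am)[0]:
    P=at(c,T,cv2.boxPoints(r),z);e=np.diff(P[[0,1,2]],axis=0)
    print(k,np.round(r[0],1),a,'ctr',np.round(P.mean(0),3),'sides',[(round(np.linalg.norm(v),3),round(np.degrees(np.arctan2(v[1],v[0])),1)) for v in e])
L=cv2.resize(b[115:270,95:250],None,fx=3.3,fy=3.3,interpolation=cv2.INTER_CUBIC)
Rr=cv2.resize(b[200:262,250:370],(285,147),interpolation=cv2.INTER_CUBIC)
sc=cv2.imread('pics/scene.png')[:,:,::-1]
S=cv2.resize(sc[160:270,190:270],(285,364),interpolation=cv2.INTER_CUBIC)
o=np.zeros((512,797,3),np.uint8);o[:511,:511]=L[:511,:511];o[:147,512:]=Rr;o[148:512,512:]=S
cv2.imwrite('pics/crop1.png',o[:,:,::-1])
E
```

```text
[ 0.44259333 -0.05046684  1.14612251]
blue [120.6 148.2] 1917.5 ctr [0.626 0.273 0.03 ] sides [(np.float64(0.139), np.float64(-7.4)), (np.float64(0.097), np.float64(-98.9))]
yellow [143.3 242.5] 36.5 ctr [0.385 0.215 0.   ] sides [(np.float64(0.036), np.float64(-47.5)), (np.float64(0.02), np.float64(-137.2))]
yellow [106.  238.5] 37.5 ctr [0.395 0.312 0.   ] sides [(np.float64(0.026), np.float64(-89.4)), (np.float64(0.028), np.float64(-178.2))]
yellow [146.  188.5] 33.5 ctr [0.526 0.212 0.   ] sides [(np.float64(0.026), np.float64(-89.4)), (np.float64(0.029), np.float64(-178.5))]
yellow [109.3 184.2] 36.0 ctr [0.536 0.308 0.   ] sides [(np.float64(0.035), np.float64(-50.9)), (np.float64(0.021), np.float64(-140.9))]
dark [277.6 228.6] 754.0 ctr [ 0.425 -0.129  0.04 ] sides [(np.float64(0.093), np.float64(-69.8)), (np.float64(0.055), np.float64(-160.1))]
white [349.1 230.6] 453.0 ctr [ 0.422 -0.311  0.028] sides [(np.float64(0.078), np.float64(-30.4)), (np.float64(0.063), np.float64(-119.8))]
white [337.5 217. ] 235.5 ctr [ 0.456 -0.282  0.028] sides [(np.float64(0.064), np.float64(-89.4)), (np.float64(0.061), np.float64(179.7))]
white [195.5 248.5] 77.0 ctr [0.375 0.073 0.06 ] sides [(np.float64(0.017), np.float64(-89.4)), (np.float64(0.066), np.float64(-179.0))]
white [175. 252.] 781.5 ctr [0.366 0.123 0.06 ] sides [(np.float64(0.074), np.float64(-89.4)), (np.float64(0.083), np.float64(-178.9))]
white [252. 132.] 650.0 ctr [ 0.666 -0.062  0.06 ] sides [(np.float64(0.085), np.float64(-89.3)), (np.float64(0.086), np.float64(-179.6))]
```

View pics/crop1.png

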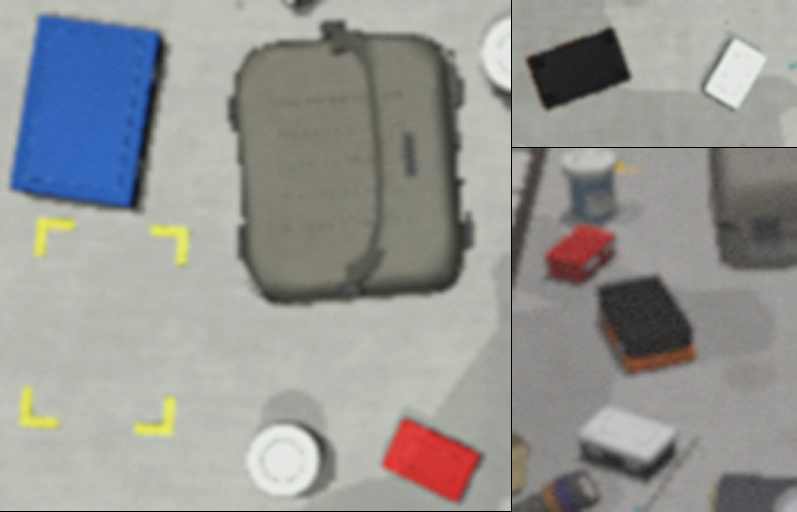

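The close crop confirms it:
- **Blue case:** lid up, crop corners (42,15), (162,33), (133,207), (12,188).
- **Tape:** four yellow corners, (38,221), (188,229), (173,433), (21,427).
- **Medium case:** black base up, orange lid at the bottom.
- **Small case:** the white one. The red one is the look-alike.

Next I move over the medium and small cases so the wrist camera can measure them on the way.

```bash
cat > look.py <<'E'
import sys;from h import *;import pickle
n=sys.argv[1];s=telemetry.sense();im=eyes.snapshot('wrist');cv2.imwrite(f'pics/{n}.png',im[:,:,::-1]);pickle.dump(s,open(f'pics/{n}.pkl','wb'))
print(np.round(s['position'],4),np.round(s['orientation'],2),round(s['time_s'],2))
E
python3 -m creep '[[0.03,-0.0234,0,0,0,0],[0.03,-0.0234,0,0,0,0],[0.03,-0.0234,0,0,0,0],[0.03,-0.0234,0,0,0,0],[0.03,-0.0234,0,0,0,0],[0.03,-0.0234,0,0,0,0],[0.03,-0.0234,0,0,0,0],[0.03,-0.0234,0,0,0,0],[0,0,0,0,0,0],[0,0,0,0,0,0]]' && python3 look.py w1
python3 -m creep '[[0.01,-0.03,0,0,0,0],[0.01,-0.03,0,0,0,0],[0.01,-0.03,0,0,0,0],[0.01,-0.03,0,0,0,0],[0,0,0,0,0,0],[0,0,0,0,0,0]]' && python3 look.py w2
python3 - <<'E'
import cv2,numpy as np
o=np.vstack([cv2.imread('pics/w1.png'),cv2.imread('pics/w2.png')]);cv2.imwrite('pics/v1.png',cv2.resize(o,(400,600),interpolation=cv2.INTER_AREA))
E
```

```text
time_s: 0.93
position: [0.3301, -0.2499, 0.4047]
orientation: [-180.0, 0.0, 17.5]
ft_force: [0.2, -0.2, 0.7]
opening: 0.997
finger_force: 0.0
[ 0.3301 -0.2499  0.4047] [-1.7999e+02  1.0000e-02  1.7500e+01] 0.93
time_s: 1.48
position: [0.3317, -0.1251, 0.4048]
orientation: [180.0, 0.0, 17.3]
ft_force: [0.6, -0.5, 0.6]
opening: 1.0
finger_force: 0.0
[ 0.3317 -0.1251  0.4048] [179.96   0.    17.28] 1.48
```

View pics/v1.png

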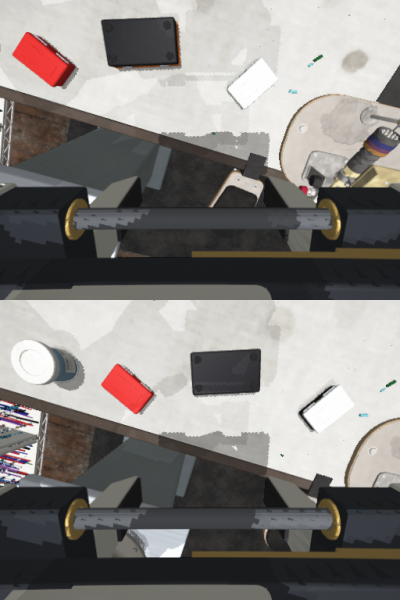

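The first view shows the medium case at about (141,40) in w1 and (225,372) in w2. The small white case is at (252,83) and (327,408), and the red look-alike is clear of both. I'll measure the two cases from both views and carry on to the blue case.

```bash
cat > meas.py <<'E'
from h import *;import pickle
def top(n,roi,lo,hi):
    im=cv2.imread(f'pics/{n}.png')[:,:,::-1].copy();s=pickle.load(open(f'pics/{n}.pkl','rb'));c,T=cam('wrist',s)
    x0,y0,x1,y1=roi;h=cv2.cvtColor(cv2.medianBlur(im,5),cv2.COLOR_RGB2HSV);m=cv2.inRange(h,lo,hi)[y0:y1,x0:x1]
    m=cv2.morphologyEx(m,cv2.MORPH_CLOSE,np.ones((7,7)));m=cv2.morphologyEx(m,cv2.MORPH_OPEN,np.ones((5,5)))
    k=max(cv2.findContours(m,0,2)[0],key=cv2.contourArea)
    # quad from hull by approx
    q=cv2.boxPoints(cv2.minAreaRect(k))+[x0,y0]
    q=q[np.argsort(np.arctan2(*(q-q.mean(0)).T[::-1]))]
    return c,T,q,cv2.contourArea(k)
def rep(P):
    e=P[1:3]-P[:2];print('  ctr',np.round(P[:,:3].mean(0),4),[(round(float(np.linalg.norm(v[:2])),4),round(float(np.degrees(np.arctan2(v[1],v[0]))),1)) for v in e])
E
python3 - <<'E'
from meas import *
im=cv2.imread('pics/w2.png');h=cv2.cvtColor(im,cv2.COLOR_BGR2HSV)
print(h[92,240:345:6].tolist())
h=cv2.cvtColor(cv2.imread('pics/w1.png'),cv2.COLOR_BGR2HSV);print(h[20:96:5,180].tolist());print(h[108,290:365:6,2])
for nm,r1,r2,lo,hi,z in(('med',(125,5,238,100),(235,50,345,135),(0,0,42),(180,90,110),.04),('small',(280,65,365,145),(375,100,465,175),(0,0,222),(180,30,255),.028)):
  a=top('w1',r1,lo,hi);b=top('w2',r2,lo,hi)
  print(nm,a[3],b[3]);rep(at(a[0],a[1],a[2],z));rep(at(b[0],b[1],b[2],z))
  t=tri(ray(*a[:3]),ray(*b[:3]));print(np.round(t,4).tolist())
E
```

```text
[[23, 10, 206], [110, 14, 53], [120, 15, 68], [120, 12, 66], [110, 12, 65], [120, 16, 65], [126, 20, 64], [120, 20, 64], [120, 13, 61], [130, 13, 59], [120, 22, 69], [113, 15, 66], [120, 12, 64], [120, 22, 57], [115, 27, 56], [120, 19, 55], [30, 8, 214], [25, 7, 219]]
[[23, 11, 214], [128, 18, 57], [105, 16, 62], [105, 8, 61], [110, 12, 62], [110, 12, 62], [120, 8, 62], [120, 12, 62], [110, 12, 62], [110, 13, 61], [128, 17, 61], [120, 17, 61], [120, 18, 58], [12, 197, 114], [17, 9, 195], [25, 7, 218]]
[207 228 254 254 254 254 254 254 254 254 220 238 237]
med 5340.5 4710.5
  ctr [ 0.4229 -0.1285  0.04  ] [(0.0966, -70.3), (0.0594, -162.2)]
  ctr [ 0.4247 -0.1284  0.04  ] [(0.0954, -70.2), (0.0572, -155.3)]
[[0.4359, -0.0722, 0.0329, 0.0004], [0.4697, -0.1645, 0.0295, 0.0007], [0.4133, -0.1851, 0.0458, 0.004], [0.3797, -0.0922, 0.0508, 0.0041]]
small 5770.5 6586.0
  ctr [ 0.4214 -0.2939  0.028 ] [(0.0923, -72.7), (0.0867, -156.4)]
  ctr [ 0.4222 -0.2918  0.028 ] [(0.0995, -73.2), (0.0873, -151.3)]
[[0.4509, -0.2349, -0.0002, 0.0014], [0.4768, -0.3241, 0.0217, 0.0002], [0.3977, -0.3518, 0.0421, 0.0031], [0.3662, -0.2625, 0.0226, 0.0014]]
```

```bash
python3 -m creep '[[0.01,-0.035,0,0,0,-0.12],[0.006,-0.037,0,0,0,-0.12],[0.002,-0.037,0,0,0,-0.12]]'; python3 - <<'E'
from h import *
s=telemetry.sense();T=Ttool(s);print(s['position'],s['orientation'],s['q'])
E
```

```text
time_s: 1.78
position: [0.305, -0.0204, 0.4046]
orientation: [180.0, -0.0, 37.9]
ft_force: [0.7, 1.3, -0.3]
opening: 1.001
finger_force: 0.0
[ 0.30501842 -0.0204389   0.40464404] [ 1.79980073e+02 -1.47425288e-02  3.79229253e+01] [-1.83066998e+01 -4.53038692e+00  1.16099461e+02  1.26723537e-03
  6.84061665e+01  3.37699114e+01]
```

```bash
python3 -m creep '[[0.0384,-0.0097,0,0,0,0],[0.0384,-0.0097,0,0,0,0],[0.0384,-0.0097,0,0,0,0],[0.0384,-0.0097,0,0,0,0],[0.0384,-0.0097,0,0,0,0],[0.0384,-0.0097,0,0,0,0],[0.0384,-0.0097,0,0,0,0],[0.0384,-0.0097,0,0,0,0]]' >/dev/null
python3 -m creep '[[0,0,0,0,0,-0.11],[0,0,0,0,0,-0.11],[0,0,0,0,0,-0.11],[0,0,0,0,0,-0.11],[0,0,0,0,0,-0.11],[0,0,0,0,0,-0.11],[0,0,0,0,0,-0.11],[0,0,0,0,0,0],[0,0,0,0,0,0]]' 0.07 && python3 look.py w3
python3 -m creep '[[0.02,0.04,0,0,0,0],[0.02,0.03,0,0,0,0],[0,0,0,0,0,0],[0,0,0,0,0,0]]' && python3 look.py w4
python3 - <<'E'
import cv2,numpy as np
o=np.hstack([cv2.imread('pics/w3.png')[:300],cv2.imread('pics/w4.png')[:300]]);cv2.imwrite('pics/v2.png',cv2.resize(o,(800,234),interpolation=cv2.INTER_AREA))
E
```

```text
time_s: 3.2
position: [0.5003, 0.2286, 0.4042]
orientation: [-180.0, 0.0, 81.7]
ft_force: [-0.4, -0.1, 0.5]
opening: 0.764
finger_force: 0.0
[0.5003 0.2286 0.4042] [-1.7999e+02  3.0000e-02  8.1650e+01] 3.2
time_s: 3.58
position: [0.5726, 0.2588, 0.4029]
orientation: [-179.9, 0.1, 81.8]
ft_force: [-1.5, 0.5, -0.7]
opening: 0.763
finger_force: 0.0
[0.5726 0.2588 0.4029] [-1.7991e+02  6.0000e-02  8.1800e+01] 3.58
```

View pics/v2.png

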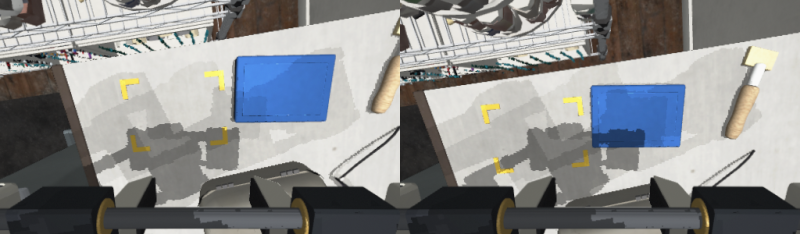

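Both views show the blue lid at about (285,88) and (638,115), and all four tape corners.

```bash
cat >> meas.py <<'E'
def tape(n):
    im=cv2.imread(f'pics/{n}.png')[:,:,::-1].copy();s=pickle.load(open(f'pics/{n}.pkl','rb'));c,T=cam('wrist',s)
    h=cv2.cvtColor(im,cv2.COLOR_RGB2HSV);m=cv2.inRange(h,(20,110,60),(34,255,255))
    ks=[k for k in cv2.findContours(m,0,2)[0] if cv2.contourArea(k)>25]
    B=[]
    for k in ks:
        P=at(c,T,k[:,0,:],0)[:,:2]
        if np.all(abs(P.mean(0)-[.46,.262])<[.11,.09]): B.append((k[:,0,:],P))
    print('blobs',len(B));
    return c,T,B
def tapefit(n):
    from scipy.optimize import least_squares
    c,T,B=tape(n);A=np.vstack([p for _,p in B]);
    print([np.round(p.mean(0),3).tolist() for _,p in B])
    def loc(v): 
        cs,sn=np.cos(v[2]),np.sin(v[2]);d=A-v[:2];return np.c_[d[:,0]*cs+d[:,1]*sn,-d[:,0]*sn+d[:,1]*cs]
    best=min(((np.ptp(loc([0,0,a])[:,0])*np.ptp(loc([0,0,a])[:,1]),a) for a in np.radians(np.arange(-25,25,.1))))[1]
    L=loc([0,0,best]);mn,mx=L.min(0),L.max(0);m=(mn+mx)/2;cs,sn=np.cos(best),np.sin(best)
    print('tape ctr',np.round([m[0]*cs-m[1]*sn,m[0]*sn+m[1]*cs],4),'size',np.round(mx-mn,4),'yaw',round(float(np.degrees(best)),2))
E
python3 - <<'E'
from meas import *
tapefit('w3');tapefit('w4')
lo,hi=(95,100,25),(130,255,255)
a=top('w3',(270,50,450,180),lo,hi);b=top('w4',(230,90,400,210),lo,hi)
rep(at(a[0],a[1],a[2],.03));rep(at(b[0],b[1],b[2],.03));print(np.round(tri(ray(*a[:3]),ray(*b[:3])),4).tolist())
print(a[2],b[2])
lo=(0,0,246)
a=top('w1',(280,65,365,145),lo,hi:=(180,30,255));b=top('w2',(375,100,465,175),lo,hi)
rep(at(a[0],a[1],a[2],.028));rep(at(b[0],b[1],b[2],.028));print(np.round(tri(ray(*a[:3]),ray(*b[:3])),4).tolist())
E
```

```text
blobs 4
[[0.385, 0.219], [0.528, 0.212], [0.39, 0.316], [0.533, 0.311]]
tape ctr [0.459  0.2634] size [0.1637 0.1196] yaw -3.1
blobs 4
[[0.384, 0.219], [0.526, 0.212], [0.389, 0.314], [0.534, 0.308]]
tape ctr [0.459  0.2636] size [0.1636 0.1198] yaw -3.1
  ctr [0.626  0.2774 0.03  ] [(0.1407, -8.7), (0.0958, -88.7)]
  ctr [0.6264 0.2782 0.03  ] [(0.1361, -8.3), (0.0947, -92.3)]
[[0.562, 0.3361, 0.0083, 0.0028], [0.7005, 0.3147, 0.024, 0.0006], [0.6906, 0.2239, 0.045, 0.0035], [0.5486, 0.2407, 0.0273, 0.0004]]
[[299.  70.]
 [428.  70.]
 [428. 156.]
 [299. 156.]] [[244.         108.        ]
 [363.99998474 108.        ]
 [363.99998474 187.99998474]
 [244.         187.99998474]]
  ctr [ 0.4236 -0.2957  0.028 ] [(0.0392, -116.2), (0.0652, 150.7)]
  ctr [ 0.4237 -0.2946  0.028 ] [(0.0397, -118.5), (0.0648, 149.9)]
[[0.4608, -0.2947, 0.0258, 0.0005], [0.4426, -0.3301, 0.0254, 0.0012], [0.3856, -0.2985, 0.0235, 0.0003], [0.4061, -0.2622, 0.0241, 0.0013]]
```

Tape: centre (0.459, 0.2635), yaw about -2.9°. The outer size of 164 x 120 mm fits a 148 x 104 mm inside with 8 mm tape. Blue case: centre (0.626, 0.278), yaw about -8.4°, with the lid corners triangulating to a mean height near 0.03. Both are plausible, so I'm moving over the lid.

```bash
python3 -m creep '[[0.0132,0.025,0,0,0,0],[0.0132,0.0253,0.01,0,0,0],[0,0,0.04,0,0,0],[0,0,0.04,0,0,0],[0,0,0.04,0,0,0],[0,0,0.035,0,0,0],[0,0,0.015,0,0,0],[0,0,0,0,0,0],[0,0,0,0,0,0]]' 0.07
python3 -m creep '[[0,0,0.004,0,0,0],[0,0,0.003,0,0,0],[0,0,0,0,0,0]]'
```

```text
time_s: 4.38
position: [0.6243, 0.2777, 0.2251]
orientation: [-180.0, 0.0, 81.9]
ft_force: [-1.2, -0.6, 0.4]
opening: 0.764
finger_force: 0.0
time_s: 4.63
position: [0.6247, 0.2781, 0.2189]
orientation: [179.9, -0.0, 82.0]
ft_force: [-0.3, 0.1, -1.2]
opening: 0.765
finger_force: 0.0
```

```bash
python3 -m creep '[[0,0,0.004,0,0,0],[0,0,0.003,0,0,0],[0,0,0.002,0,0,0],[0,0,0,0,0,0]]'
python3 -m creep '[[0,0,0.002,0,0,0],[0,0,0,0,0,0]]'
```

```text
time_s: 4.97
position: [0.6246, 0.2781, 0.2085]
orientation: [-180.0, 0.0, 82.0]
ft_force: [-0.5, 0.3, -0.0]
opening: 0.762
finger_force: 0.0
time_s: 5.13
position: [0.6249, 0.2782, 0.2083]
orientation: [179.9, -0.0, 82.0]
ft_force: [-2.3, -0.4, 7.8]
opening: 0.762
finger_force: 4.4
```

```bash
python3 -m creep '[[0,0,0.001,0,0,0],[0,0,0,0,0,0]]'; python3 -m creep '[[0,0,0,0,0,0]]'
```

```text
time_s: 5.3
position: [0.625, 0.2783, 0.2083]
orientation: [179.9, -0.1, 82.0]
ft_force: [-2.6, -0.9, 13.4]
opening: 0.762
finger_force: 6.6
time_s: 5.38
position: [0.625, 0.2783, 0.2082]
orientation: [179.9, -0.1, 82.0]
ft_force: [-1.9, -0.5, 13.6]
opening: 0.763
finger_force: 6.5
```

```bash
python3 -m creep '[[-0.001,-0.004,0,0,0,0],[-0.002,-0.008,0,0,0,0],[-0.002,-0.01,0,0,0,0],[-0.002,-0.01,0,0,0,0],[-0.002,-0.008,0,0,0,0],[0,0,0,0,0,0]]'; python3 -m creep '[[0,0,0,0,0,0]]'
```

```text
time_s: 5.88
position: [0.5835, 0.2751, 0.2083]
orientation: [179.8, -0.1, 82.0]
ft_force: [-2.0, 1.5, 12.4]
opening: 0.763
finger_force: 6.0
time_s: 5.97
position: [0.5838, 0.2751, 0.2083]
orientation: [179.9, -0.1, 82.0]
ft_force: [-2.9, 0.1, 13.6]
opening: 0.763
finger_force: 7.0
```

```bash
python3 -m creep '[[-0.002,-0.006,0,0,0,-0.009],[-0.002,-0.011,0,0,0,-0.009],[-0.002,-0.011,0,0,0,-0.009],[-0.002,-0.011,0,0,0,-0.009],[-0.002,-0.011,0,0,0,-0.009],[-0.002,-0.011,0,0,0,-0.009],[-0.002,-0.011,0,0,0,-0.009],[-0.002,-0.011,0,0,0,-0.009],[-0.002,-0.011,0,0,0,-0.009]]'; python3 -m creep '[[-0.002,-0.011,0,0,0,-0.009],[-0.002,-0.011,0,0,0,-0.003],[-0.001,-0.009,0,0,0,0],[0,0,0,0,0,0],[0,0,0,0,0,0]]'
```

```text
time_s: 6.72
position: [0.4897, 0.2669, 0.2084]
orientation: [179.6, -0.2, 86.6]
ft_force: [3.2, 0.5, 13.3]
opening: 0.762
finger_force: 6.8
time_s: 7.13
position: [0.4573, 0.2635, 0.2081]
orientation: [179.8, -0.1, 87.3]
ft_force: [-4.2, 0.7, 20.2]
opening: 0.763
finger_force: 10.0
```

```bash
python3 -m creep '[[0,0,-0.005,0,0,0],[0,0,-0.03,0,0,0],[0,0,-0.04,0,0,0],[0,0,-0.04,0,0,0],[0,0,-0.04,0,0,0],[0,0,-0.03,0,0,0],[0,0,0,0,0,0],[0,0,0,0,0,0]]' 0.0918 && python3 look.py w5
python3 -m creep '[[-0.03,0.02,0,0,0,0],[-0.03,0.02,0,0,0,0],[0,0,0,0,0,0],[0,0,0,0,0,0]]' && python3 look.py w6
cat >> meas.py <<'E'
def lid(n,roi,lo,hi,z):
    """trimmed line fit of the lid's four edges, world frame at height z"""
    im=cv2.imread(f'pics/{n}.png')[:,:,::-1].copy();s=pickle.load(open(f'pics/{n}.pkl','rb'));c,T=cam('wrist',s)
    x0,y0,x1,y1=roi;m=cv2.inRange(cv2.cvtColor(im,cv2.COLOR_RGB2HSV),lo,hi)[y0:y1,x0:x1]
    m=cv2.morphologyEx(m,cv2.MORPH_CLOSE,np.ones((5,5)));k=max(cv2.findContours(m,0,1)[0],key=cv2.contourArea)[:,0]+[x0,y0]
    P=at(c,T,k,z)[:,:2].astype(np.float32);(cx,cy),(w,h),a=cv2.minAreaRect(P*1000)
    if w<h: a+=90;w,h=h,w
    a=(a+90)%180-90
    for _ in range(4):
        r=np.radians(a);M=np.array([[np.cos(r),np.sin(r)],[-np.sin(r),np.cos(r)]]);L=P@M.T*1000;o=M@[cx,cy]
        D=L-o;ys=[];sl=[]
        for sg in(1,-1):
            q=D[(sg*D[:,1]>h/2-5)&(abs(D[:,0])<w/2-10)];f=np.polyfit(q[:,0],q[:,1],1);sl.append(f[0]);ys.append(f[1])
        xs=[np.median(D[(sg*D[:,0]>w/2-5)&(abs(D[:,1])<h/2-8),0]) for sg in(1,-1)]
        o=o+[np.mean(xs),np.mean(ys)];w,h=xs[0]-xs[1],ys[0]-ys[1];cx,cy=M.T@o;a+=np.degrees(np.mean(sl))
    print(n,'lid ctr',np.round([cx/1000,cy/1000],4),'size',np.round([w,h],1),'yaw',round(float(a),2));return cx/1000,cy/1000,a
E
python3 - <<'E'
from meas import *
for n in('w5','w6'):
  tapefit(n);s=pickle.load(open(f'pics/{n}.pkl','rb'));c,T=cam('wrist',s);u=proj(c,T,[.458,.264,.03])[0].astype(int);print(u)
  lid(n,(max(u[0]-90,0),max(u[1]-70,0),u[0]+90,u[1]+70),(95,90,20),(130,255,255),.03)
o=np.hstack([cv2.imread('pics/w5.png')[:300],cv2.imread('pics/w6.png')[:300]]);cv2.imwrite('pics/v3.png',cv2.resize(o,(800,234),interpolation=cv2.INTER_AREA))
E
```

```text
time_s: 7.8
position: [0.4572, 0.2631, 0.3925]
orientation: [179.8, -0.1, 87.3]
ft_force: [0.1, -0.3, -1.5]
opening: 0.998
finger_force: 0.0
[0.4572 0.2631 0.3925] [ 1.7977e+02 -1.0000e-01  8.7310e+01] 7.8
time_s: 8.18
position: [0.4948, 0.1999, 0.3886]
orientation: [-179.8, 0.1, 87.1]
ft_force: [-0.7, -0.0, -0.4]
opening: 0.996
finger_force: 0.0
[0.4948 0.1999 0.3886] [-1.7978e+02  7.0000e-02  8.7130e+01] 8.18
blobs 4
[[0.53, 0.209], [0.38, 0.221], [0.534, 0.308], [0.39, 0.314]]
tape ctr [0.459  0.2636] size [0.1634 0.1193] yaw -3.0
[259 173]
w5 lid ctr [0.4591 0.2649] size [136.2  93.6] yaw -1.75
blobs 4
[[0.528, 0.212], [0.385, 0.219], [0.535, 0.309], [0.387, 0.314]]
tape ctr [0.4588 0.2634] size [0.1642 0.1196] yaw -3.2
[225 119]
w6 lid ctr [0.4596 0.2636] size [136.2  93. ] yaw -1.93
```

View pics/v3.png

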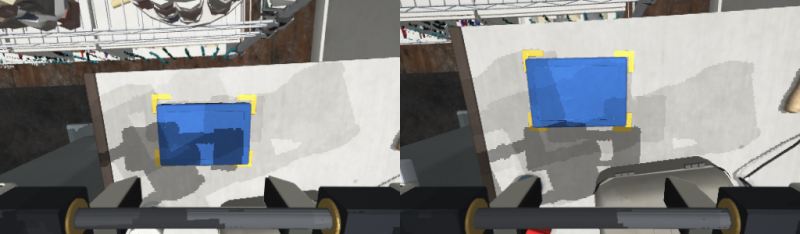

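The blue case sits at (0.459, 0.264) with yaw about -1.9°, against tape at (0.459, 0.2635) and about -3.1°. It is inside all four corners and square to about 1°, which is good enough.

For the flip I plan two 90° turns about the closing axis, standing the case on its end in between. First I test in free air which way the wrist leans comfortably.

```bash
python3 -m creep '[[-0.038,-0.0125,0,0,0,0],[-0.038,-0.0125,0,0,0,0],[-0.038,-0.0125,0,0,0,0],[-0.038,-0.0125,0,0,0,0],[-0.038,-0.0125,0,0,0,0],[-0.038,-0.0125,0,0,0,0],[-0.038,-0.0125,0,0,0,0],[-0.038,-0.0125,0,0,0,0]]' >/dev/null
python3 -m creep '[[0,0,0,0,0.12,0],[0,0,0,0,0.12,0],[0,0,0,0,0.12,0],[0,0,0,0,0.12,0],[0,0,0,0,0,0]]' | head -3; python3 - <<'E'
from h import *
s=telemetry.sense();print(np.round(s['q'],1))
c,T=cam('top')
print(at(c,T,[[166,126],[236,126],[236,206],[166,206]],.08).round(3).tolist())
import pickle
for n in('w1','w2','w3','w4','w5','w6'):
  s=pickle.load(open(f'pics/{n}.pkl','rb'));print(n,np.round(s['q'],1),round(float(np.hypot(*s['position'][:2])),3),s['position'][2].round(3))
E
```

```text
time_s: 9.32
position: [0.38, -0.0975, 0.3897]
orientation: [-179.8, -27.9, 87.2]
[-34.1   9.5 106.6  23.8  80.3 -38.8]
[[0.674, 0.149, 0.08], [0.676, -0.023, 0.08], [0.48, -0.025, 0.08], [0.478, 0.144, 0.08]]
w1 [-47.8   7.9 103.2  -0.   69.   24.8] 0.414 0.405
w2 [-33.1   1.2 110.6  -0.   68.2  39.6] 0.355 0.405
w3 [16.6 22.3 83.4 -0.  74.4 24.9] 0.55 0.404
w4 [17.3 30.8 69.7 -0.  79.6 25.5] 0.628 0.403
w5 [21.6 20.4 88.2 -0.  71.2 24.3] 0.528 0.392
w6 [13.8 21.3 87.4 -0.  71.5 16.6] 0.534 0.389
```

Leaning toward +y drives q4 positive, where there is plenty of range. Now I grip the medium case top-down and move it to a roomier spot with its long axis along y.

```bash
python3 -m creep '[[0,0,0,0,-0.12,0],[0,0,0,0,-0.12,0],[0,0,0,0,-0.12,0],[0,0,0,0,-0.12,0],[0,0,0,0,0,-0.1],[0,0,0,0,0,-0.1],[0,0,0,0,0,-0.1],[0,0,0,0,0,-0.094],[-0.022,0.0155,0,0,0,0],[-0.022,0.0155,0,0,0,0]]' 0.0918 >/dev/null;  python3 -m creep '[[0,0,0,0,0,0],[0,0,0,0,0,0]]' && python3 look.py w7; python3 - <<'E'
from meas import *
s=pickle.load(open('pics/w7.pkl','rb'));c,T=cam('wrist',s);u=proj(c,T,[.424,-.128,.04])[0].astype(int);print(u)
lid('w7',(u[0]-75,u[1]-55,u[0]+75,u[1]+55),(0,0,42),(180,90,110),.04)
E
```

```text
time_s: 10.32
position: [0.4248, -0.1281, 0.3901]
orientation: [-179.9, 0.1, 109.9]
ft_force: [-0.9, -0.2, -0.0]
opening: 0.998
finger_force: 0.0
[ 0.4248 -0.1281  0.3901] [-1.7993e+02  1.0000e-01  1.0994e+02] 10.32
[259 176]
  return _methods._mean(a, axis=axis, dtype=dtype,
  ret = ret.dtype.type(ret / rcount)
Traceback (most recent call last):
  File "meas.py", line 44, in lid
    q=D[(sg*D[:,1]>h/2-5)&(abs(D[:,0])<w/2-10)];f=np.polyfit(q[:,0],q[:,1],1);sl.append(f[0]);ys.append(f[1])
                                                  ~~~~~~~~~~^^^^^^^^^^^^^^^^^
TypeError: expected non-empty vector for x
```

```bash
python3 -m creep '[[0,0,0.04,0,0,0],[0,0,0.04,0,0,0],[0,0,0.04,0,0,0],[0,0,0.04,0,0,0],[0,0,0.03,0,0,0],[0,0,0.014,0,0,0],[0,0,0,0,0,0],[0,0,0,0,0,0]]'
python3 -m creep '[[0,0,0,0,0,0],[0,0,0,0,0,0],[0,0,0,0,0,0],[0,0,0,0,0,0],[0,0,0,0,0,0],[0,0,0,0,0,0]]' 0.05 30
```

```text
time_s: 11.03
position: [0.4238, -0.1278, 0.1867]
orientation: [-179.9, -0.0, 109.9]
ft_force: [0.5, 1.3, 0.1]
opening: 0.999
finger_force: 0.0
time_s: 11.53
position: [0.4245, -0.1286, 0.1873]
orientation: [179.9, 0.1, 109.9]
ft_force: [0.1, 0.3, 5.3]
opening: 0.649
finger_force: 30.0
```

```bash
python3 -m creep '[[0,0,-0.01,0,0,0],[0,0,-0.01,0,0,0],[0,0,0,0,0,0.087],[0,0,0,0,0,0.087],[0,0,0,0,0,0.087],[0,0,0,0,0,0.087],[-0.006,-0.025,0,0,0,0],[-0.005,-0.025,0,0,0,0],[0,0,0,0,0,0],[0,0,0,0,0,0]]'
python3 -m creep '[[0,0,0.008,0,0,0],[0,0,0.008,0,0,0],[0,0,0.003,0,0,0],[0,0,0,0,0,0]]'
```

```text
time_s: 12.37
position: [0.3733, -0.1396, 0.2066]
orientation: [-179.9, -0.0, 89.9]
ft_force: [0.7, 0.4, -1.6]
opening: 0.655
finger_force: 30.0
time_s: 12.7
position: [0.3746, -0.1394, 0.187]
orientation: [-180.0, -0.0, 90.0]
ft_force: [-0.3, 0.4, -2.3]
opening: 0.65
finger_force: 30.0
```

```bash
python3 -m creep '[[0,0,-0.008,0,0,0],[-0.015,-0.0145,0,0,0,0],[0,0,0,0,0,0],[0,0,0.006,0,0,0],[0,0,0.003,0,0,0],[0,0,0,0,0,0]]'
python3 -m creep '[[0,0,0,0,0,0],[0,0,0,0,0,0],[0,0,0,0,0,0],[0,0,-0.02,0,0,0],[0,0,-0.04,0,0,0],[0,0,-0.04,0,0,0],[0,0,0,0,0,0]]' 0.0918
```

```text
time_s: 13.2
position: [0.3601, -0.1543, 0.1865]
orientation: [180.0, 0.0, 90.0]
ft_force: [-0.7, -0.9, -0.1]
opening: 0.651
finger_force: 30.0
time_s: 13.78
position: [0.3613, -0.1552, 0.2923]
orientation: [179.5, 0.4, 90.0]
ft_force: [1.6, -0.8, 0.1]
opening: 1.0
finger_force: 0.0
```

```bash
python3 look.py w8; python3 - <<'E'
from meas import *
s=pickle.load(open('pics/w8.pkl','rb'));c,T=cam('wrist',s);u=proj(c,T,[.361,-.155,.04])[0].astype(int);print(u)
im=cv2.imread('pics/w8.png');h=cv2.cvtColor(im,cv2.COLOR_BGR2HSV)
print(h[u[1]-110:u[1]+110:10,u[0],2],h[u[1],u[0]-90:u[0]+90:8,2])
try: lid('w8',(u[0]-90,u[1]-100,u[0]+90,u[1]+100),(0,0,0),(180,110,100),.04)
except Exception as e: print(e)
E
```

```text
[ 0.3613 -0.1552  0.2923] [179.48   0.35  89.97] 13.78
[257 202]
[228 231 233 234 232  34  53  52  49  23  24  23  23  23  22  28  28 238
  66  73  64 238] [ 48  58  57  53 152 155 153  23  25  22  24  24  24  23  46  45 118 119
 119 119 119 205 206]
w8 lid ctr [ 0.3584 -0.1631] size [173.5 144.1] yaw 90.2
```

```bash
python3 -m creep '[[0.035,0,0,0,0,0],[0.035,0,0,0,0,0],[0.035,0,0,0,0,0],[0.028,0,0,0,0,0],[0,0,0,0,-0.109,0],[0,0,0,0,-0.109,0],[0,0,0,0,-0.109,0],[0,0,0,0,-0.109,0],[0,0,0,0,0,0],[0,0,0,0,0,0]]'
```

```text
time_s: 14.67
position: [0.3595, -0.0207, 0.2856]
orientation: [-179.8, 24.8, 90.2]
ft_force: [-0.0, 0.9, 0.9]
opening: 1.0
finger_force: 0.0
```

```bash
python3 - <<'E'
from meas import *
s=pickle.load(open('pics/w8.pkl','rb'));c,T=cam('wrist',s);print(proj(c,T,[[.361,-.105,.04],[.361,-.205,.04],[.33,-.155,.04],[.39,-.155,.04]]).round(1).tolist())
h=cv2.cvtColor(cv2.imread('pics/w8.png'),cv2.COLOR_BGR2HSV);print(h[130:146,257,2],h[202,205:225,2])
E
python3 -m creep '[[0,0,0.03,0,0,0],[0,0,0.03,0,0,0],[0,0,0.03,0,0,0],[0,0,0.02,0,0,0],[0,0,0.016,0,0,0],[0,0,0,0,0,0],[0,0,0,0,0,0]]'
```

```text
[[257.8, 141.6], [257.9, 257.0], [220.2, 202.9], [293.0, 202.6]]
[232 232 232 234 215 166 152 227 149  33  18  19  34  41  53  62] [154 154 155 155 156 156 155 154 154 154 153 153 154 154 154 134  44  21
  23  24]
time_s: 15.25
position: [0.3599, -0.0751, 0.1725]
orientation: [-179.8, 24.8, 89.9]
ft_force: [0.7, -0.4, -0.3]
opening: 0.999
finger_force: 0.0
```

```bash
python3 -m creep '[[0,0,0,0,0,0],[0,0,0,0,0,0],[0,0,0,0,0,0],[0,0,0,0,0,0],[0,0,0,0,0,0],[-0.0063,0,-0.0136,0,0,0],[-0.0063,0,-0.0136,0,0,0],[0,0,0,0,0,0]]' 0.05 45
python3 -m creep '[[-0.0324,0,-0.0005,0,0,0],[-0.0324,0,-0.0005,0,0,0],[-0.0324,0,-0.0005,0,0,0],[-0.0324,0,-0.0005,0,0,0],[-0.0324,0,-0.0005,0,0,0],[0,0,0,0,0.1,0],[0,0,0,0,0.1,0],[0,0,0,0,0.1,0],[0,0,0,0,0.1,0],[0,0,0,0,0,0]]'
```

```text
time_s: 15.92
position: [0.3607, -0.0745, 0.2046]
orientation: [179.8, 25.0, 89.9]
ft_force: [1.3, 0.7, -2.2]
opening: 0.647
finger_force: 45.0
time_s: 16.75
position: [0.3598, -0.221, 0.2729]
orientation: [-179.9, 1.9, 89.8]
ft_force: [-0.5, -1.0, -2.0]
opening: 0.652
finger_force: 45.0
```

```bash
python3 -m creep '[[0,0,0,0,0.1168,0],[0,0,0,0,0.1168,0],[0,0,0,0,0.1168,0],[0,0,0,0,0.1168,0],[0,0,0,0,0.1168,0],[0,0,0,0,0.1168,0],[0,0,0,0,0.1168,0],[0,0,0,0,0.1168,0],[0,0,0,0,0.1168,0],[0,0,0,0,0.1168,0]]'
python3 -m creep '[[0,0,0,0,0,0],[0,0,0,0,0,0]]'; python3 look.py w9; python3 - <<'E'
from h import *
print(telemetry.sense()['q'].round(1))
a=eyes.snapshot('scene');cv2.imwrite('pics/s2.png',cv2.resize(a[150:300,60:320],(800,460),interpolation=cv2.INTER_CUBIC)[:,:,::-1])
E
```

```text
time_s: 17.58
position: [0.3596, -0.2203, 0.2726]
orientation: [-178.8, -64.8, 89.0]
ft_force: [-0.8, 0.9, -3.2]
opening: 0.651
finger_force: 45.0
time_s: 17.75
position: [0.3597, -0.2204, 0.2722]
orientation: [-179.1, -64.5, 89.2]
ft_force: [0.0, -0.6, -2.6]
opening: 0.65
finger_force: 45.0
[ 0.3597 -0.2204  0.2722] [-179.09  -64.49   89.15] 17.75
[-52.7  33.  105.2  33.5  99.  -65.6]
```

View pics/s2.png

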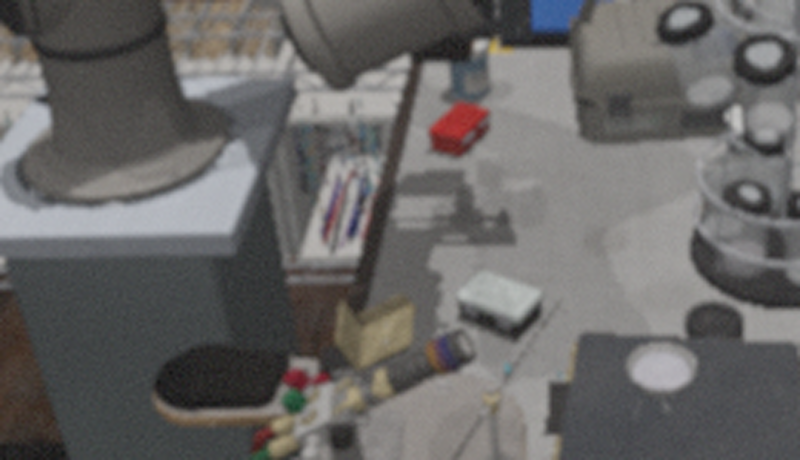

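```bash
python3 -m creep '[[-0.0305,0,0.0145,0,0.006,0],[-0.0305,0,0.0145,0,0,0],[-0.0305,0,0.0145,0,0,0],[-0.0255,0,0.012,0,0,0],[0,0,0,0,0,0],[0,0,0,0,0,0]]'
python3 -m creep '[[-0.0036,0,0.0017,0,0,0],[-0.0027,0,0.0013,0,0,0],[0,0,0,0,0,0]]'
```

```text
time_s: 18.35
position: [0.36, -0.2192, 0.1441]
orientation: [-179.6, -65.1, 89.6]
ft_force: [0.6, 0.1, -1.9]
opening: 0.653
finger_force: 45.0
time_s: 18.6
position: [0.3602, -0.2196, 0.1381]
orientation: [179.9, -65.0, 90.0]
ft_force: [0.2, -0.6, -1.5]
opening: 0.651
finger_force: 45.0
```

```bash
python3 -m creep '[[-0.0036,0,0.0017,0,0,0],[0,0,0,0,0,0]]';python3 -m creep '[[-0.0018,0,0.0009,0,0,0],[0,0,0,0,0,0]]'; python3 -m creep '[[-0.0018,0,0.0009,0,0,0],[0,0,0,0,0,0]]'
```

```text
time_s: 18.77
position: [0.36, -0.2194, 0.1334]
orientation: [-180.0, -65.1, 89.9]
ft_force: [0.6, 0.1, -2.0]
opening: 0.653
finger_force: 45.0
time_s: 18.93
position: [0.36, -0.2193, 0.1315]
orientation: [-180.0, -65.2, 89.9]
ft_force: [0.8, 0.1, 2.3]
opening: 0.654
finger_force: 45.0
time_s: 19.1
position: [0.36, -0.2195, 0.1308]
orientation: [180.0, -65.4, 89.9]
ft_force: [0.5, -6.3, 18.0]
opening: 0.655
finger_force: 45.0
```

```bash
python3 -m creep '[[0.001,0,-0.0005,0,0,0],[0,0,0,0,0,0]]'; python3 -m creep '[[0,0,0,0,0,0],[0,0,0,0,0,0],[0,0,0,0,0,0],[0,0,0,0,0,0],[0,0,-0.02,0,0,0],[0,0,-0.03,0,0,0],[0,0,-0.03,0,0,0],[0.02,0,-0.02,0,0,0],[0.03,0,0,0,0,0],[0,0,0,0,0,0]]' 0.0918; python3 -m creep '[[0.03,0,0,0,0,0],[0.03,0,0,0,0,0],[0.03,0,0,0,0,0],[0,0,0,0,0,0],[0,0,0,0,0,0]]'; python3 look.py w10; python3 - <<'E'
from h import *
a=eyes.snapshot('scene');b=cv2.imread('pics/w10.png')[:300]
o=np.hstack([cv2.resize(a[140:270,180:300],(360,390),interpolation=cv2.INTER_CUBIC)[:,:,::-1],cv2.resize(b,(440,258))[:258].repeat(1,0) if 0 else cv2.copyMakeBorder(cv2.resize(b,(440,258)),0,132,0,0,0)])
cv2.imwrite('pics/v5.png',o)
E
```

```text
time_s: 19.27
position: [0.36, -0.2193, 0.1312]
orientation: [-180.0, -65.3, 89.9]
ft_force: [0.3, -2.8, 8.8]
opening: 0.648
finger_force: 45.0
time_s: 20.1
position: [0.3601, -0.2889, 0.221]
orientation: [179.7, -65.0, 90.2]
ft_force: [0.5, -0.6, -0.1]
opening: 0.998
finger_force: 0.0
time_s: 20.52
position: [0.3601, -0.2506, 0.2999]
orientation: [179.9, -65.0, 90.0]
ft_force: [-0.1, 0.6, -0.7]
opening: 1.001
finger_force: 0.0
[ 0.3601 -0.2506  0.2999] [179.93 -65.02  90.04] 20.52
```

View pics/v5.png

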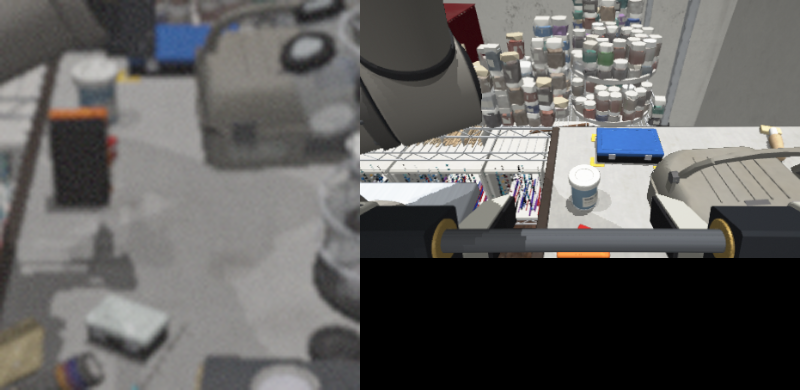

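The case stands upright on its end at crop (80,155), with the dark underside facing the camera (-y) and the orange lid on the far side, as planned. Next I lean the other way and regrip.

```bash
python3 -m creep '[[0,0,0,0,-0.1208,0],[0,0,0,0,-0.1208,0],[0,0,0,0,-0.1208,0],[0,0,0,0,-0.1208,0],[0,0,0,0,-0.1208,0],[0,0,0,0,-0.1208,0],[0,0,0,0,-0.1208,0],[0,0,0,0,-0.1208,0],[0,0,0,0,-0.1208,0],[0,0,0,0,-0.1208,0]]' >/dev/null
python3 -m creep '[[0,0,0,0,-0.1208,0],[0,0,0,0,-0.1208,0],[0,0,0,0,-0.1208,0],[0,0,0,0,0,0],[0,0,0,0,0,0]]'
```

```text
time_s: 21.87
position: [0.3599, -0.2508, 0.298]
orientation: [-179.7, 24.0, 90.1]
ft_force: [-0.6, -0.2, -0.3]
opening: 1.0
finger_force: 0.0
```

```bash
python3 -m creep '[[0.0337,0,-0.0184,0,0,0],[0.0337,0,-0.0184,0,0,0],[0.0337,0,-0.0184,0,0,0],[0.0337,0,-0.0184,0,0,0],[0.0337,0,-0.0184,0,0,0],[0.0337,0,-0.0184,0,0,0],[0.0337,0,-0.0184,0,0,0],[0.0337,0,-0.0184,0,0,0],[0,0,0,0,0,0],[0,0,0,0,0,0]]'
```

```text
time_s: 22.7
position: [0.3607, 0.057, 0.3219]
orientation: [-179.7, 24.1, 90.3]
ft_force: [-0.7, 0.2, -0.2]
opening: 1.0
finger_force: 0.0
```

```bash
python3 -m creep '[[-0.001,0,0.03,0,0,0],[-0.001,0,0.03,0,0,0],[-0.001,0,0.03,0,0,0],[-0.001,0,0.02,0,0,0],[0,0,0.013,0,0,0],[0,0,0,0,0,0],[0,0,0,0,0,0]]'
python3 -m creep '[[0,0,0,0,0,0],[0,0,0,0,0,0],[0,0,0,0,0,0],[0,0,0,0,0,0],[0,0,0,0,0,0],[0,0,0,0,0,0]]' 0.05 45
```

```text
time_s: 23.28
position: [0.3602, -0.0005, 0.2113]
orientation: [-179.7, 24.3, 89.8]
ft_force: [0.6, 0.3, 1.1]
opening: 1.003
finger_force: 0.0
time_s: 23.78
position: [0.3604, 0.001, 0.2122]
orientation: [-179.9, 24.3, 89.9]
ft_force: [-0.1, 0.8, 3.8]
opening: 0.651
finger_force: 45.0
```

```bash
python3 -m creep '[[-0.0103,0,-0.0228,0,0,0],[-0.0103,0,-0.0228,0,0,0],[-0.0338,-0.0059,0.009,0,0,0],[-0.0338,-0.0059,0.009,0,0,0],[-0.0338,-0.0059,0.009,0,0,0],[-0.0338,-0.0059,0.009,0,0,0],[-0.0338,-0.0059,0.009,0,0,0],[-0.0338,-0.0059,0.009,0,0,0],[-0.0338,-0.0059,0.009,0,0,0],[0,0,0,0,0,0]]'
python3 -m creep '[[0,0,0,0,0.1122,0],[0,0,0,0,0.1122,0],[0,0,0,0,0.1122,0],[0,0,0,0,0.1122,0],[0,0,0,0,0.1122,0],[0,0,0,0,0.1122,0],[0,0,0,0,0.1122,0],[0,0,0,0,0.1122,0],[0,0,0,0,0.1122,0],[0,0,0,0,0.1122,0]]'
python3 -m creep '[[0,0,0,0,0.1122,0],[0,0,0,0,0.1122,0],[0,0,0,0,0.1122,0],[0,0,0,0,0.1122,0],[0,0,0,0,0,0],[0,0,0,0,0,0]]'
```

```text
time_s: 24.62
position: [0.3181, -0.2455, 0.3034]
orientation: [180.0, 24.5, 89.6]
ft_force: [1.5, -0.4, -3.0]
opening: 0.653
finger_force: 45.0
time_s: 25.45
position: [0.3187, -0.2405, 0.3021]
orientation: [-179.9, -40.0, 89.8]
ft_force: [0.5, -0.0, -2.4]
opening: 0.653
finger_force: 45.0
time_s: 25.95
position: [0.3187, -0.2407, 0.3013]
orientation: [-179.5, -65.3, 89.5]
ft_force: [0.1, 0.4, -2.3]
opening: 0.657
finger_force: 45.0
```

```bash
python3 -m creep '[[-0.0954,0,0.043,0,0,0],[0,0,0,-0.0954,0,0.043],[0,0,0,-0.0954,0,0.043],[0,0,0,0,0,0]]' >/dev/null; python3 -m creep '[[0,0,0,0,0,0]]'
```

```text
time_s: 26.37
position: [0.3182, -0.2409, 0.2607]
orientation: [-180.0, -65.2, 78.0]
ft_force: [-0.3, -0.7, -2.5]
opening: 0.654
finger_force: 45.0
```

I put the first turn in the shift columns by mistake. The cap limited it to about 40 mm straight down in free air, so no harm. I continue the yaw turn from here.

```bash
python3 -m creep '[[0,0,0,-0.0954,0.004,0.043],[0,0,0,-0.0954,0.004,0.043],[0,0,0,-0.0954,0,0.043],[0,0,0,0,0,0],[0,0,0,0,0,0]]'
```

```text
time_s: 26.78
position: [0.3183, -0.2408, 0.261]
orientation: [179.8, -65.7, 60.3]
ft_force: [-0.4, -0.2, -1.5]
opening: 0.653
finger_force: 45.0
```

```bash
python3 -m creep '[[-0.03,0,0.0136,0,0,0],[-0.03,0,0.0136,0,0,0],[-0.03,0,0.0136,0,0,0],[-0.03,0,0.0136,0,0,0],[-0.027,0,0.0122,0,0,0],[0,0,0,0,0,0],[0,0,0,0,0,0]]'
python3 -m creep '[[-0.0027,0,0.0012,0,0,0],[-0.0018,0,0.0008,0,0,0],[0,0,0,0,0,0]]'
```

```text
time_s: 27.37
position: [0.3189, -0.2402, 0.0986]
orientation: [-179.7, -66.0, 59.8]
ft_force: [0.2, -0.4, -1.7]
opening: 0.653
finger_force: 45.0
time_s: 27.62
position: [0.3189, -0.2408, 0.0954]
orientation: [179.7, -65.7, 60.2]
ft_force: [0.2, 0.2, -2.1]
opening: 0.65
finger_force: 45.0
```

```bash
python3 -m creep '[[-0.0027,0,0.0012,0,0,0],[-0.0014,0,0.0006,0,0,0],[0,0,0,0,0,0]]'; python3 -m creep '[[-0.0014,0,0.0006,0,0,0],[0,0,0,0,0,0]]'; python3 -m creep '[[-0.0012,0,0.0005,0,0,0],[0,0,0,0,0,0]]'
```

```text
time_s: 27.87
position: [0.3187, -0.2406, 0.0899]
orientation: [180.0, -65.8, 59.9]
ft_force: [0.2, 0.2, -1.3]
opening: 0.651
finger_force: 45.0
time_s: 28.03
position: [0.3186, -0.2405, 0.088]
orientation: [-179.9, -65.8, 59.8]
ft_force: [0.3, 0.3, -2.4]
opening: 0.651
finger_force: 45.0
time_s: 28.2
position: [0.3186, -0.2405, 0.0866]
orientation: [-179.9, -65.8, 59.8]
ft_force: [0.8, -0.5, -2.2]
opening: 0.653
finger_force: 45.0
```

```bash
for i in 1 2; do python3 -m creep '[[-0.0012,0,0.0005,0,0,0],[0,0,0,0,0,0]]' | sed -n 2,4p; done
```

```text
position: [0.3186, -0.2405, 0.0853]
orientation: [-179.9, -65.8, 59.8]
ft_force: [0.2, 0.1, -2.1]
position: [0.3186, -0.2405, 0.084]
orientation: [-179.9, -65.8, 59.8]
ft_force: [-0.5, 0.3, -2.2]
```

```bash
python3 -m creep '[[-0.0008,0,0.0004,0,0,0],[0,0,0,0,0,0]]' | sed -n 2,4p;python3 -m creep '[[-0.0008,0,0.0004,0,0,0],[0,0,0,0,0,0]]' | sed -n 2,4p; python3 look.py w11;  python3 - <<'E'
from h import *
a=eyes.snapshot('scene')
s=telemetry.sense();print(s['q'].round(1), s['wrist_torque'])
cv2.imwrite('pics/v6.png',cv2.resize(a[170:300,160:320],(800,650)[:2],interpolation=cv2.INTER_CUBIC)[:600,:,::-1])
E
```

```text
position: [0.3186, -0.2405, 0.0832]
orientation: [-179.9, -65.8, 59.8]
ft_force: [-0.5, 0.1, -2.6]
position: [0.3186, -0.2405, 0.0824]
orientation: [-179.9, -65.9, 59.8]
ft_force: [-0.3, -1.0, -0.2]
[ 0.3186 -0.2405  0.0824] [-179.92  -65.86   59.81] 28.87
[-64.2  53.8 116.5  52.8  71.5 -81.5] [-0.60778789  0.23149051  0.03768326]
```

View pics/v6.png

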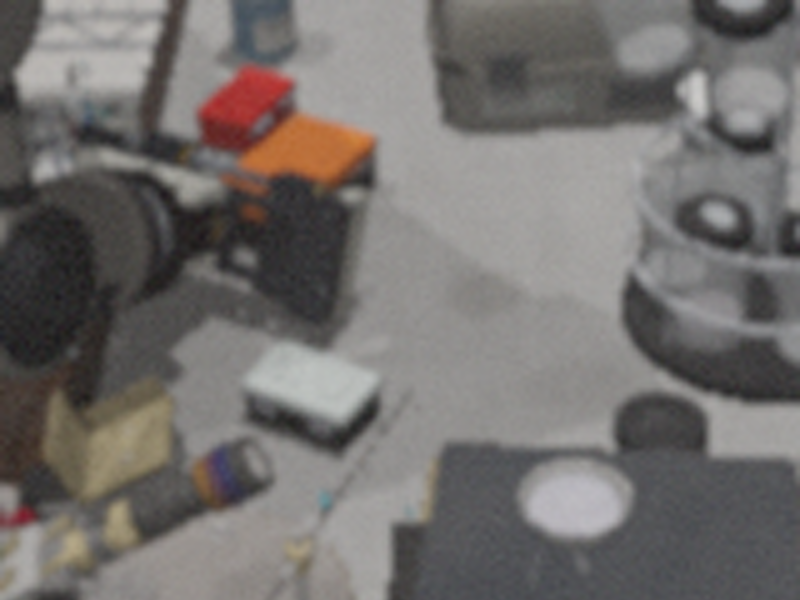

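The orange lid is up at (310,150), the small case is undisturbed, and the case is just touching the bench: the force has come back to about 0. One more small step, then I release and back out along the tool axis.

```bash
python3 -m creep '[[-0.0006,0,0.0002,0,0,0],[0,0,0,0,0,0]]' | sed -n 2,4p; python3 -m creep '[[0,0,0,0,0,0],[0,0,0,0,0,0],[0,0,0,0,0,0],[0,0,0,0,0,0],[0,0,-0.02,0,0,0],[0,0,-0.03,0,0,0],[0.01,0,-0.03,0,0,0],[0.03,0,-0.01,0,0,0],[0.03,0,0,0,0,0],[0.03,0,0,0,0,0]]' 0.0918
```

```text
position: [0.3186, -0.2405, 0.082]
orientation: [-179.9, -65.9, 59.8]
ft_force: [0.0, -1.0, 2.0]
time_s: 29.97
position: [0.2978, -0.2766, 0.2107]
orientation: [-180.0, -65.8, 59.7]
ft_force: [0.0, 0.1, -0.7]
opening: 1.003
finger_force: 0.0
```

```bash
python3 -m creep '[[0.037,0,-0.017,0,0,0],[0.037,0,-0.017,0,0,0],[0.037,0,-0.017,0,0,0],[0.037,0,-0.017,0,0,0],[0,0,0,0,-0.1148,0],[0,0,0,0,-0.1148,0],[0,0,0,0,-0.1148,0],[0,0,0,0,-0.1148,0],[0,0,0,0,-0.1148,0],[0,0,0,0,-0.1148,0]]' >/dev/null
python3 -m creep '[[0,0,0,0,-0.1148,0],[0,0,0,0,-0.1148,0],[0,0,0,0,-0.1148,0],[0,0,0,0,-0.1148,0],[0.035,0,0,0,0,0],[0.035,0,0,0,0,0],[0,0,0,0,0,0],[0,0,0,0,0,0]]' && python3 look.py w12
python3 -m creep '[[0.035,0.02,0,0,0,0],[0.02,0.02,0,0,0,0],[0,0,0,0,0,0],[0,0,0,0,0,0]]' && python3 look.py w13
python3 - <<'E'
from meas import *
for n in('w12','w13'):
  s=pickle.load(open(f'pics/{n}.pkl','rb'));c,T=cam('wrist',s);u=proj(c,T,[.40,-.10,.04])[0].astype(int);print(u)
  try: lid(n,(max(u[0]-110,0),max(u[1]-110,0),u[0]+110,u[1]+110),(4,130,60),(16,255,255),.04)
  except Exception as e: print(e)
E
```

```text
time_s: 31.47
position: [0.333, -0.2156, 0.3727]
orientation: [-180.0, -0.0, 60.1]
ft_force: [0.8, 0.1, 1.1]
opening: 1.004
finger_force: 0.0
[ 0.333  -0.2156  0.3727] [-1.7999e+02 -4.0000e-02  6.0110e+01] 31.47
time_s: 31.85
position: [0.395, -0.1902, 0.3724]
orientation: [-179.9, -0.0, 59.9]
ft_force: [-0.1, 0.7, -0.7]
opening: 1.0
finger_force: 0.0
[ 0.395  -0.1902  0.3724] [-1.7995e+02 -3.0000e-02  5.9910e+01] 31.85
[262  42]
expected non-empty vector for x
[220 101]
w13 lid ctr [ 0.399  -0.0983] size [96.8 57.4] yaw 59.55
  return _methods._mean(a, axis=axis, dtype=dtype,
  ret = ret.dtype.type(ret / rcount)
```

```bash
python3 -m creep '[[0.0272,-0.0142,0,0,0,0],[0.0272,-0.0142,0,0,0,0],[0.0272,-0.0142,0,0,0,0],[0,0,0,0,0,0],[0,0,0,0,0,0]]' && python3 look.py w14
python3 - <<'E'
from meas import *
n='w14'
s=pickle.load(open(f'pics/{n}.pkl','rb'));c,T=cam('wrist',s);u=proj(c,T,[.40,-.10,.04])[0].astype(int);print(u)
lid(n,(max(u[0]-110,0),max(u[1]-90,0),u[0]+110,u[1]+110),(4,130,40),(16,255,255),.04)
E
```

```text
time_s: 32.32
position: [0.3979, -0.0973, 0.373]
orientation: [-180.0, -0.0, 60.0]
ft_force: [0.6, -0.4, 0.9]
opening: 1.003
finger_force: 0.0
[ 0.3979 -0.0973  0.373 ] [-1.7997e+02 -3.0000e-02  5.9950e+01] 32.32
[264 180]
w14 lid ctr [ 0.3994 -0.0967] size [98.8 57.6] yaw 59.8
```

```bash
python3 -m creep '[[0,0.001,0.04,0,0,0],[0,0,0.04,0,0,0],[0,0,0.04,0,0,0],[0,0,0.035,0,0,0],[0,0,0.02,0,0,0],[0,0,0.013,0,0,0],[0,0,0,0,0,0],[0,0,0,0,0,0]]'
python3 -m creep '[[0,0,0,0,0,0],[0,0,0,0,0,0],[0,0,0,0,0,0],[0,0,0,0,0,0],[0,0,0,0,0,0],[0,0,0,0,0,0]]' 0.05 40
```

```text
time_s: 33.03
position: [0.3994, -0.099, 0.1846]
orientation: [-179.9, -0.0, 59.8]
ft_force: [0.2, 0.0, 0.5]
opening: 0.999
finger_force: 0.0
time_s: 33.53
position: [0.3999, -0.0978, 0.1854]
orientation: [179.9, -0.1, 59.9]
ft_force: [-0.6, -1.0, 3.7]
opening: 0.648
finger_force: 40.0
```

```bash
python3 -m creep '[[0,0,-0.02,0,0,0],[0,0,-0.035,0,0,0],[0,0,-0.035,0,0,0],[0,0,-0.035,0,0,0],[0,0,-0.035,0,0,0],[0,0,-0.03,0,0,0],[0,0,0,0,0,0]]' | sed -n 2,5p
python3 -m creep '[[0.0343,-0.013,0,0,0,0],[0.0343,-0.013,0,0,0,0],[0.0343,-0.013,0,0,0,0],[0.0343,-0.013,0,0,0,0],[0.0343,-0.013,0,0,0,0],[0.0343,-0.013,0,0,0,0],[0.0343,-0.013,0,0,0,0],[0.0343,-0.013,0,0,0,0],[0.0343,-0.013,0,0,0,0],[0.0343,-0.013,0,0,0,0]]' | sed -n 2,4p
python3 -m creep '[[0,0,0,0,0,0.108],[0,0,0,0,0,0.108],[0,0,0,0,0,0.108],[0,0,0,0,0,0.108],[0,0,0,0,0,0.108],[0,0,0,0,0,0.108],[0,0,0,0,0,0.108],[0,0,0,0,0,0.108],[0,0,0,0,0,0.108],[0,0,0,0,0,0.108]]' | sed -n 2,4p
python3 -m creep '[[0,0,0,0,0,0],[0,0,0,0,0,0]]'; python3 look.py w15; python3 - <<'E'
from meas import *
n='w15'
im=cv2.imread('pics/w15.png');h=cv2.cvtColor(im,cv2.COLOR_BGR2HSV);m=cv2.inRange(h,(95,90,20),(130,255,255));k=max(cv2.findContours(m,0,2)[0],key=cv2.contourArea);print(cv2.boundingRect(k),cv2.contourArea(k))
tapefit(n)
s=pickle.load(open('pics/w15.pkl','rb'));c,T=cam('wrist',s);print(proj(c,T,[[.459,.264,.03],[.529,.264,.03],[.459,.312,.03]]).round())
E
```

```text
position: [0.4005, -0.0982, 0.3802]
orientation: [179.4, -0.1, 59.9]
ft_force: [1.4, -0.2, -1.8]
opening: 0.65
position: [0.4588, 0.2659, 0.3738]
orientation: [-179.9, 0.1, 59.9]
ft_force: [0.4, -0.4, -2.1]
position: [0.4589, 0.2639, 0.3737]
orientation: [180.0, 0.1, -2.3]
ft_force: [0.4, -1.0, -2.1]
time_s: 35.95
position: [0.459, 0.2639, 0.3742]
orientation: [-180.0, 0.1, -1.8]
ft_force: [0.1, 0.4, -2.4]
opening: 0.651
finger_force: 40.0
[0.459  0.2639 0.3742] [-1.7998e+02  1.1000e-01 -1.8000e+00] 35.95
(218, 109, 89, 54) 4577.5
blobs 2
[[0.524, 0.206], [0.531, 0.306]]
tape ctr [0.5258 0.2596] size [0.0297 0.1194] yaw -3.4
[[261. 174.]
 [259. 109.]
 [218. 176.]]
```

```bash
python3 -m creep '[[0,0,0.03,0,0,0],[0,0,0.035,0,0,0],[0,0,0.035,0,0,0],[0,0,0.03,0,0,0],[0,0,0.015,0,0,0],[0,0,0.006,0,0,0],[0,0,0,0,0,0],[0,0,0,0,0,0]]'
python3 -m creep '[[0,0,0.003,0,0,0],[0,0,0.003,0,0,0],[0,0,0,0,0,0]]'
```

```text
time_s: 36.67
position: [0.4596, 0.2643, 0.2249]
orientation: [-179.9, -0.0, -1.9]
ft_force: [0.1, 0.6, -1.6]
opening: 0.655
finger_force: 40.0
time_s: 36.92
position: [0.4593, 0.2642, 0.2187]
orientation: [-179.9, -0.1, -2.0]
ft_force: [-0.2, -0.1, -2.0]
opening: 0.651
finger_force: 40.0
```

```bash
for i in 1 2; do python3 -m creep '[[0,0,0.0015,0,0,0],[0,0,0,0,0,0]]' | sed -n 2,4p; done; python3 -m creep '[[0,0,0.0008,0,0,0],[0,0,0,0,0,0]]' | sed -n 2,4p
```

```text
position: [0.4592, 0.2642, 0.217]
orientation: [-179.9, -0.0, -2.0]
ft_force: [-0.5, -0.1, -1.7]
position: [0.4594, 0.2642, 0.2155]
orientation: [-179.9, -0.0, -2.0]
ft_force: [-0.2, 0.3, -0.9]
position: [0.4594, 0.2642, 0.2155]
orientation: [-179.9, -0.1, -2.0]
ft_force: [-1.9, -0.6, 6.9]
```

```bash
python3 -m creep '[[0,0,0,0,0,0],[0,0,0,0,0,0],[0,0,0,0,0,0],[0,0,-0.01,0,0,0],[0,0,-0.03,0,0,0],[0,0,-0.04,0,0,0],[0,0,-0.04,0,0,0],[0,0,-0.04,0,0,0],[0,0,-0.02,0,0,0],[0,0,0,0,0,0]]' 0.0918; python3 look.py w16
python3 - <<'E'
from meas import *
lid('w16',(190,90,330,215),(4,130,40),(16,255,255),.07)
c,T=cam('top');uv=[[326,106],[385,106],[268,106],[326,165],[320,162],[277,130]]
for z in(0,.1,.3): print(z,at(c,T,uv,z)[:,:2].round(3).tolist())
b=cv2.imread('pics/top.png');s=cv2.imread('pics/scene.png')
o=np.hstack([cv2.resize(b[40:250,255:400],(400,579),interpolation=cv2.INTER_CUBIC),cv2.resize(s[130:270,200:380],(400,311),interpolation=cv2.INTER_CUBIC)[:311] if 0 else cv2.copyMakeBorder(cv2.resize(s[130:270,200:380],(400,311),interpolation=cv2.INTER_CUBIC),0,268,0,0,0)]);cv2.imwrite('pics/v7.png',o)
E
```

```text
time_s: 38.25
position: [0.4597, 0.2642, 0.4007]
orientation: [-179.7, -0.6, -2.0]
ft_force: [0.9, -0.8, 0.1]
opening: 0.997
finger_force: 0.0
[0.4597 0.2642 0.4007] [-179.69   -0.58   -1.98] 38.25
w16 lid ctr [0.4645 0.2661] size [85.5 57.4] yaw -1.88
0 [[0.75, -0.258], [0.752, -0.415], [0.748, -0.105], [0.592, -0.258], [0.6, -0.242], [0.684, -0.129]]
0.1 [[0.723, -0.24], [0.725, -0.383], [0.721, -0.1], [0.579, -0.24], [0.586, -0.226], [0.663, -0.122]]
0.3 [[0.669, -0.204], [0.671, -0.32], [0.668, -0.09], [0.553, -0.204], [0.559, -0.192], [0.621, -0.108]]
```

View pics/v7.png

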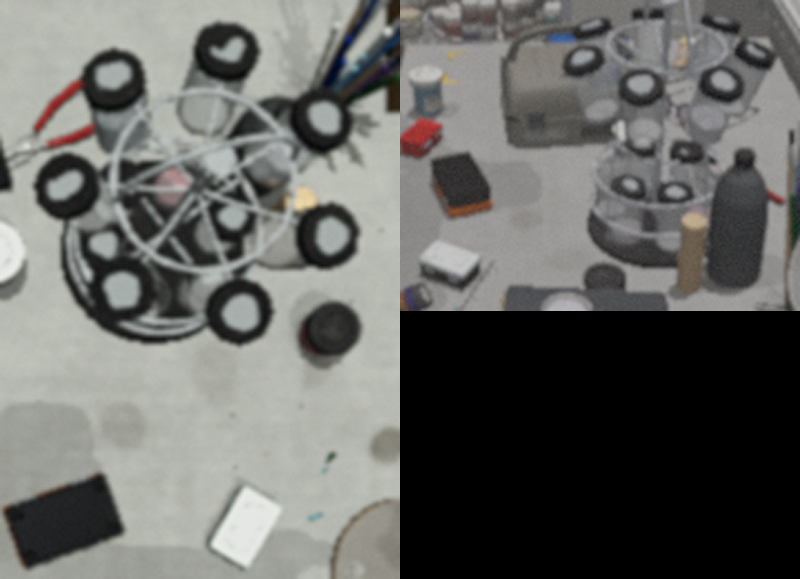

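The carousel's near edge is at x of about 0.56 to 0.60, well clear of the small case. I'll check the orange lid once more, settled, on the way to the small case.

```bash
python3 -m creep '[[-0.03,0.03,0,0,0,0],[0,0,0,0,0,0],[0,0,0,0,0,0]]'|sed -n 2,3p; python3 look.py w17; python3 - <<'E'
from meas import *
lid('w17',(130,60,400,225),(4,130,40),(16,255,255),.07)
lid('w16',(130,40,400,225),(4,130,40),(16,255,255),.07)
E
python3 -m creep '[[-0.004,0.036,0,0,0,0],[-0.004,0.036,0,0,0,0],[-0.004,0.036,0,0,0,0],[-0.004,0.036,0,0,0,0],[-0.004,0.036,0,0,0,0],[-0.004,0.036,0,0,0,0],[-0.004,0.036,0,0,0,0],[-0.004,0.036,0,0,0,0],[0,0.036,0,0,0,0],[0,0,0,0,0,0]]'|sed -n 2,3p
python3 -m creep '[[0,0,0,0,0,0.0975],[0,0,0,0,0,0.0975],[0,0,0,0,0,0.0975],[0,0,0,0,0,0.0975],[0,0,0,0,0,0.0975],[0,0,0,0,0,0],[0,0,0,0,0,0]]'; python3 look.py w18
python3 - <<'E'
from meas import *
s=pickle.load(open('pics/w18.pkl','rb'));c,T=cam('wrist',s);print(proj(c,T,[.4237,-.295,.028]).round())
E
```

```text
position: [0.4271, 0.2346, 0.3929]
orientation: [180.0, 0.3, -2.0]
[0.4271 0.2346 0.3929] [179.96   0.26  -2.04] 38.55
w17 lid ctr [0.4569 0.266 ] size [96.5 57.1] yaw -2.05
w16 lid ctr [0.4585 0.2663] size [97.4 57.3] yaw -1.9
position: [0.3862, -0.0922, 0.3943]
orientation: [179.9, -0.1, -2.3]
time_s: 40.02
position: [0.3861, -0.087, 0.3941]
orientation: [-179.9, 0.0, -29.7]
ft_force: [-0.3, -0.1, -0.8]
opening: 1.002
finger_force: 0.0
[ 0.3861 -0.087   0.3941] [-1.7994e+02  2.0000e-02 -2.9730e+01] 40.02
[[416.  42.]]
```

```bash
python3 -m creep '[[0.0227,0.027,0,0,0,0],[0.0227,0.027,0,0,0,0],[0.0227,0.027,0,0,0,0],[0.0227,0.027,0,0,0,0],[0.0227,0.027,0,0,0,0],[0.0227,0.027,0,0,0,0],[0,0,0,0,0,0],[0,0,0,0,0,0]]'; python3 look.py w19
python3 - <<'E'
from meas import *
s=pickle.load(open('pics/w19.pkl','rb'));c,T=cam('wrist',s);u=proj(c,T,[.4237,-.295,.028]).round()[0].astype(int);print(u)
h=cv2.cvtColor(cv2.imread('pics/w19.png'),cv2.COLOR_BGR2HSV);print(h[u[1]-50:u[1]+50:6,u[0],2],h[u[1],u[0]-50:u[0]+50:6,2])
for v in(240,120):
  try: lid('w19',(u[0]-55,u[1]-55,u[0]+55,u[1]+55),(0,0,v),(180,40,255),.028)
  except Exception as e: print(e)
E
```

```text
time_s: 40.73
position: [0.4229, -0.2969, 0.3931]
orientation: [-179.9, 0.1, -29.9]
ft_force: [-0.2, 0.7, -0.1]
opening: 1.0
finger_force: 0.0
[ 0.4229 -0.2969  0.3931] [-1.7992e+02  9.0000e-02 -2.9950e+01] 40.73
[259 170]
[190 188 214 193 239 248 248 190 187 189 188 188 188 125 202 204 201] [199 194 121 125 126 125 165 182 186 185 192 190 125 125 126 128 124]
expected non-empty vector for x
w19 lid ctr [ 0.4211 -0.2932] size [128.9 131.8] yaw 60.11
  return _methods._mean(a, axis=axis, dtype=dtype,
  ret = ret.dtype.type(ret / rcount)
```

```bash
python3 -m creep '[[0,0,0.04,0,0,0],[0,0,0.04,0,0,0],[0,0,0.04,0,0,0],[0,0,0.04,0,0,0],[0,0,0.03,0,0,0],[0,0,0.013,0,0,0],[0,0,0.007,0,0,0],[0,0,0,0,0,0],[0,0,0,0,0,0]]'
python3 -m creep '[[0,0,0,0,0,0],[0,0,0,0,0,0],[0,0,0,0,0,0],[0,0,0,0,0,0],[0,0,0,0,0,0],[0,0,0,0,0,0],[0,0,0,0,0,0],[0,0,0,0,0,0]]' 0.03 25
```

```text
time_s: 41.53
position: [0.4232, -0.2948, 0.1847]
orientation: [-180.0, -0.0, -29.8]
ft_force: [-0.1, 0.7, 1.3]
opening: 1.003
finger_force: 0.0
time_s: 42.2
position: [0.4228, -0.2954, 0.1839]
orientation: [-180.0, 0.0, -29.9]
ft_force: [-0.2, -0.8, -0.5]
opening: 0.467
finger_force: 0.5
```

```bash
python3 -m creep '[[0,0,0,0,0,0],[0,0,0,0,0,0],[0,0,0,0,0,0]]'|tail -4; python3 -m creep '[[0,0,-0.015,0,0,0],[0,0,-0.03,0,0,0],[0,0,-0.035,0,0,0],[0,0,-0.035,0,0,0],[0,0,-0.035,0,0,0],[0,0,-0.035,0,0,0],[0,0,-0.025,0,0,0],[0,0,0,0,0,0]]'
```

```text
orientation: [-180.0, 0.0, -29.9]
ft_force: [-1.0, -1.7, 0.9]
opening: 0.459
finger_force: 25.0
time_s: 43.12
position: [0.4234, -0.2958, 0.3993]
orientation: [179.9, -0.5, -29.9]
ft_force: [1.8, -0.3, -1.0]
opening: 0.455
finger_force: 25.0
```

```bash
python3 -m creep '[[-0.0227,-0.027,0,0,0,0],[-0.0227,-0.027,0,0,0,0],[-0.0227,-0.027,0,0,0,0],[-0.0227,-0.027,0,0,0,0],[-0.0227,-0.027,0,0,0,0],[-0.0227,-0.027,0,0,0,0],[0,0,0,0,0,0]]'|sed -n 2,3p
python3 -m creep '[[0,0,0,0,0,-0.0974],[0,0,0,0,0,-0.0974],[0,0,0,0,0,-0.0974],[0,0,0,0,0,-0.0974],[0,0,0,0,0,-0.0974],[0,0,0,0,0,0],[0,0,0,0,0,0]]'|sed -n 2,3p
python3 -m creep '[[0.0067,-0.0397,0,0,0,0],[0.0067,-0.0397,0,0,0,0],[0.0067,-0.0397,0,0,0,0],[0.0067,-0.0397,0,0,0,0],[0.0067,-0.0397,0,0,0,0],[0.0067,-0.0397,0,0,0,0],[0.0067,-0.0397,0,0,0,0],[0.0067,-0.0397,0,0,0,0],[0,0,0,0,0,0],[0,0,0,0,0,0]]'
```

```text
position: [0.3835, -0.0825, 0.393]
orientation: [-179.9, 0.3, -29.7]
position: [0.3854, -0.0872, 0.3934]
orientation: [-179.9, 0.1, -2.2]
time_s: 45.12
position: [0.4502, 0.2302, 0.3935]
orientation: [-180.0, 0.1, -2.0]
ft_force: [-1.0, -0.8, -1.9]
opening: 0.458
finger_force: 25.0
```

```bash
python3 -m creep '[[0.004,-0.017,0,0,0,0],[0.004,-0.018,0,0,0,0],[0,0,0.03,0,0,0],[0,0,0.035,0,0,0],[0,0,0.035,0,0,0],[0,0,0.02,0,0,0],[0,0,0.01,0,0,0],[0,0,0,0,0,0],[0,0,0,0,0,0]]'
python3 -m creep '[[0,0,0.003,0,0,0],[0,0,0.002,0,0,0],[0,0,0,0,0,0]]'|sed -n 2,4p
```

```text
time_s: 45.87
position: [0.46, 0.2626, 0.265]
orientation: [-179.9, -0.0, -2.1]
ft_force: [1.0, 0.1, -1.7]
opening: 0.455
finger_force: 25.0
position: [0.4597, 0.2632, 0.2603]
orientation: [-179.9, -0.1, -2.0]
ft_force: [0.2, 1.4, -0.8]
```

Nudging y by +1.5 mm, then lowering to contact in small steps.

```bash
python3 -m creep '[[-0.001,-0.0015,0.003,0,0,0],[0,0,0,0,0,0]]'|sed -n 2,4p; for i in 1 2 3; do python3 -m creep '[[0,0,0.001,0,0,0],[0,0,0,0,0,0]]'|sed -n 2,4p; done
```

```text
position: [0.4584, 0.2649, 0.2565]
orientation: [-179.9, -0.0, -2.0]
ft_force: [-1.0, 0.2, -1.0]
position: [0.4585, 0.2648, 0.2554]
orientation: [-179.9, 0.0, -2.0]
ft_force: [-0.6, -0.1, -1.1]
position: [0.4585, 0.2647, 0.2544]
orientation: [-179.9, 0.0, -2.0]
ft_force: [0.5, 1.3, -0.5]
position: [0.4587, 0.2648, 0.2539]
orientation: [-179.9, -0.0, -2.0]
ft_force: [-0.1, -0.5, 3.8]
```

```bash
python3 -m creep '[[0,0,0,0,0,0],[0,0,0,0,0,0],[0,0,0,0,0,0],[0,0,0,0,0,0],[0,0,-0.01,0,0,0],[0,0,-0.03,0,0,0],[0,0,-0.04,0,0,0],[0,0,-0.04,0,0,0],[0,0,-0.03,0,0,0],[0,0,0,0,0,0]]' 0.0918; python3 -m creep '[[-0.035,0.02,0,0,0,0],[-0.03,0.02,0,0,0,0],[0,0,0,0,0,0],[0,0,0,0,0,0]]'|sed -n 2,3p; python3 look.py w20; python3 - <<'E'
from meas import *
lid('w20',(120,20,420,225),(95,90,20),(130,255,255),.03)
lid('w20',(120,20,420,225),(4,130,40),(16,255,255),.07)
s=pickle.load(open('pics/w20.pkl','rb'));c,T=cam('wrist',s);u=proj(c,T,[.459,.265,.098])[0].astype(int)
try: lid('w20',(u[0]-45,u[1]-55,u[0]+45,u[1]+55),(0,0,150),(180,60,255),.098)
except Exception as e: print(e)
w=cv2.imread('pics/w20.png')[:280,120:420];t=cv2.cvtColor(eyes.snapshot('top'),cv2.COLOR_RGB2BGR)[110:280,90:260]
cv2.imwrite('pics/v8.png',np.hstack([cv2.resize(w,(430,400)),cv2.resize(t,(370,400))]))
E
```

```text
time_s: 47.62
position: [0.4593, 0.2649, 0.4111]
orientation: [-179.6, -0.7, -2.0]
ft_force: [0.5, 1.2, -0.0]
opening: 0.998
finger_force: 0.0
position: [0.3909, 0.2263, 0.4039]
orientation: [-179.9, -0.0, -2.0]
[0.3909 0.2263 0.4039] [-179.94   -0.     -2.03] 47.95
w20 lid ctr [0.4596 0.2628] size [136.8  93.2] yaw -1.64
w20 lid ctr [0.4562 0.2658] size [97.2 57.7] yaw -1.9
w20 lid ctr [0.4584 0.2662] size [63.4 40.4] yaw -1.83
```

View pics/v8.png

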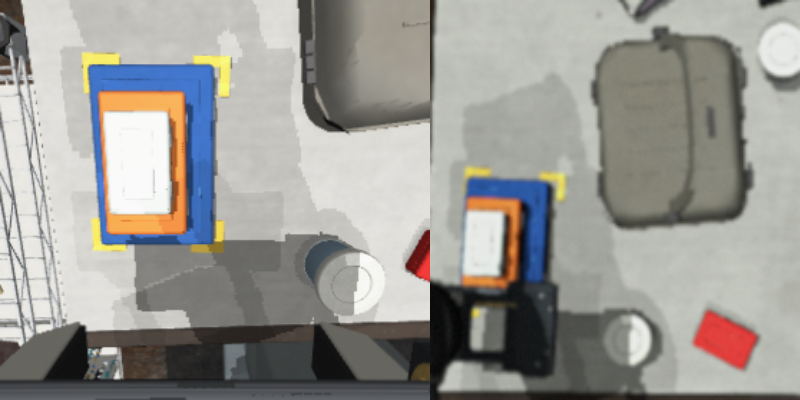

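The stack is correct: blue inside the four tape corners, orange lid up on the blue case and white on top. All three are aligned within about 0.3° with no overhang, and the jars are where they stood. Nothing is touching the robot, so I hand in.

```bash
python3 -c "
from rig import ctrl
print(ctrl.sign_off())"
```

```text
the job is handed in; nothing more can be done
None
```

I handed the job in at about 48 s of the 72 s: the blue case sits inside the tape corners about 1° off square, with the orange case and then the white case stacked on it, lids up and aligned, no overhang seen, and the jars not touched.

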